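# Slide the belay plate under the spring clip of its dock

## Task

Put the belay plate away in its dock on the shelf without picking it up: hold the clip's long tab down with one fingertip so that its jaw lifts, and with the other fingertip push the plate along the channel and under the jaw until it is fully home against the end stop, the tab still held down. Then let go of the tab so that the jaw clamps the plate, and come away clear. Do not lift the plate and leave the cam unit, the mallet head and the loose carabiner where they lie.

Things in the scene. Friction and masses are not known exactly. Their poses are not given: they have to be found in the camera images.
- dock: Fixed dark steel tray with a flat deck 20 mm above the shelf; deck x -160..55, y -53..97 mm. +x: direction in which the plate is pushed (away from the robot, turned up to 0.5 rad); +y: side of the tab. Origin at shelf height under the home plate's centre. Clip's hinge bar: along x at y = 42 mm, top 20 mm above the deck, ending in lugs 22 mm tall at x = -145 and 24 mm.
- home (a point): Where the plate's origin lies when home: dock origin, on the deck. The channel runs along dock x from -150 mm to the end stop (face at x = 31 mm, 12 mm tall), between side rails 8 mm tall with inner faces at y = -30 and +30 mm.
- belay_plate: Loose grey aluminium plate, 60 (x) x 56 (y) x 12 mm, about 80 g, rounded corners, two rope slots along x. Origin: centre of its underside. Starts flat on the deck in the channel, its centre 50 to 72 mm short of home (dock x -72..-50), its x along the channel, about 2 mm of play each side.
- clip (a joint): Angle of the rocking spring clip, rad: 0 at rest (jaw lip about 5 mm above the deck, blocking the plate), about 0.16 when clamped on the plate, 0.36 with the tab at its limit. The plate passes from about 0.18; 0.25 to 0.32 is a good hold. At the tab's middle line the spring takes about 6.5 N at 0.28 and 8 N at the limit; beyond, it is rigid.
- tab (a point): Middle of the tab's top face: polished, slippery steel strip 115 mm long (dock x -135..-20), 40 mm wide (dock y 50..90). At rest it slopes up outwards, middle line 15 mm above the deck; at 0.28 rad it is 6 mm, at the limit level and 4 mm above the deck, below the plate's top. It hinges about a line along dock x, so a fingertip can slide along it while holding it down.
- lip (a point): Underside of the jaw's lip, which comes down on the plate's middle: dock x -10..14, y -4..4 mm. The jaw's arm crosses from the hinge bar to the lip over those same x; its top is at most 30 mm above the deck.
- cam_unit: Bystander: stainless spring-loaded cam unit lying on the shelf, 145 x 50 x 34 mm, origin under its lobes' axle.
- mallet_head: Bystander: copper mallet head, 92 x 34 x 34 mm, origin under its centre.
- carabiner: Bystander: loose carabiner lying flat, 108 x 62 x 10 mm, origin under its centre.

How it is judged:
On the way, in this order (a step that is already met when the one before it is completed fails the run):
1. the tab is held down (jaw raised) while the plate is still short of the jaw (value of joint clip above 0.19 rad and x of belay_plate in the frame of dock below -0.035 m), for 0.1 s.
2. the plate is home against the end stop with the tab still held down (value of joint clip above 0.19 rad and x of belay_plate in the frame of dock above -0.004 m), for 0.1 s.
At the end, for the whole second after the job is handed in: The plate lies flat on the deck within 5 mm of fully home against the end stop, with the tab released and the jaw clamped on the plate (clip angle 0.12 to 0.19), everything at rest (x of belay_plate in the frame of dock between -0.005 and 0.004 m and y of belay_plate in the frame of dock between -0.004 and 0.004 m and z of belay_plate in the frame of dock below 0.022 m and angle between belay_plate's own z axis and vertical below 0.05 rad and value of joint clip between 0.12 and 0.19 rad and linear speed of belay_plate below 0.01 m/s); the robot touches nothing.
It fails at once if the plate is lifted more than 6 mm off the deck or tipped (z of belay_plate in the frame of dock above 0.026 m or angle between belay_plate's own z axis and vertical above 0.2 rad).
It fails at once if the cam unit, mallet head or carabiner is moved more than 15 mm (distance of any of cam_unit, mallet_head, carabiner from where it was at the start of the episode above 0.015 m).
It also fails if it takes over 48 s, if anything falls off the work surface, if the arm or the gripper's body presses on something with over 40 N, if the wrist force passes 120 N, or if a joint passes its speed limit or range.

## Robot

A 6-joint arm with a two-finger parallel gripper is mounted at the origin on the work surface. World frame = base frame: x ahead of the robot, y to its left, z up, the work surface at z = 0. Lengths are in m, angles in rad, forces in N, time in s.
With the tool pointing down it reaches from about 0.225 to 0.875 m from the base axis. Payload 3.4 kg.
Tool frame: the origin (TCP) lies between the finger pads; the fingertips stand 25 mm ahead of it and the grasp point (between the pads) lies 6 mm ahead of it (manip.tips_ahead is the distance from the TCP to the fingertips, in m); z points along the fingers, x is the direction in which the jaws open and shut, and the axes are right-handed (so a half turn about z gives the same grasp; the last joint's range is limited). The gripper opens to 85 mm and grips with 20 to 120 N. Pads are 22 mm wide; open, the fingers measure 114 mm over their backs; the gripper's body (76 mm by 85 mm) begins 54 mm behind the grasp point. The pads swing forward as they close: fully open they stand 13 mm farther back than shut.
Start: joints at [-1.313, 0.276, 1.505, -0, 1.361, -0.121], TCP at [0.213, -0.534, 0.256] pointing down, gripper open.
Joint ranges: [-2.89, 2.89], [-0.75, 2.08], [0.22, 2.7], [-1.18, 4.32], [0.11, 2.71], [-2.7, 2.7]. Speed limits (rad/s): [2.57, 2.57, 3.14, 3.14, 3.14, 3.14].

## Interface

Orientations are given as a unit quaternion [w, x, y, z].
In Python, from rig import manip gives the robot as it stands. The module is installed in compiled form; this text tells all that it offers.
- The arm moves only by the tool send_rows, never from a script. Its argument "plan" is a list of rows, each an object with "linear": the shift along the tool's x, y, z in m, a list of three; "delta_rot": the turn, a rotation vector about the tool's x, y, z in degrees, a list of three; "fingers": the finger opening in m, from 0 to 0.0854. A call has 1 to 12 rows; each row shifts and turns the pose as measured when the row begins, along the tool's axes as they then stand; what a row does not reach is not made up. A row lasts 1/12 s, in which the tool goes at most 41.7 mm and 7.16 degrees, less where a joint would pass 70% of its speed; a pose out of reach is approached as far as the arm can. A call with a gripper value outside its range is refused whole. The fingers move at their own pace and stop on an object; "force" is the grip in N (left out, the last holds). Time passes only in rows, so rows that do not move let the fingers close. It gives the time, the measured TCP pose, the force and the opening at its end, in the units of the state.
- manip.get_state(): the state, without advancing time (a new reading comes with each control period).
- manip.get_image(name): name is "scene" or "top"; returns the picture (420x560x3 uint8, red, green, blue); there is no depth.
- manip.camera_info(name): a dict with "K" (3x3 intrinsics, pixels), "rvec" (rotation vector, rad) and "tvec" (3), from world to camera coordinates, as OpenCV has them. Camera axes: x right, y down, z forward; pixel columns grow to the right and rows downward; lengths in m; the calibration is good to about 2 mm. A picture is of the moment at which its call begins. camera_info takes no time and is no camera call.
- manip.sign_off(): hands the job in, once; it reports no verdict.
Trained networks look in the newest picture that a camera, given by its name, has taken for a name from the list of things; names that differ only in an ending like _2 or _b are one class to them, and where a whole thing is asked for, a point or a joint stands for the part that bears it (a point fixed in the world has none). Each returns a list of dicts, best first, with "p" (0 to 1); they miss things now and then, are a little off and sometimes report something else, mostly with a low value. They report only what shows in the picture. A call takes as long as a camera call.
- manip.find_in(thing, camera): "extent" ([left, top, right, bottom] in pixels, round what is visible of it).
- manip.masks_of(thing, camera): "pixels" (420x560 bool, what is visible of it) and "extent" ([left, top, right, bottom] in pixels, round what is visible of it).
The state is a dict: "clock": time; "qpos": joint angles; "qd": joint speeds; "effort": joint torques, N m; "position": TCP position; "ee_rot": TCP orientation; "contact_force": force on the tool from outside, world axes, zero at the start; "moment": the same for the moment, N m; "width": finger opening in m.
Only numpy, scipy, OpenCV 4.12 (cv2) and the standard library are available. Lean on these libraries where they do the work, as an engineer would, in place of code of your own. Each camera call takes 0.05 s, during which the arm holds its last target. There are 200 camera calls.

## Working session

There is one attempt and no reset: what is moved stays moved. The work goes in short steps, Python scripts to look and compute and a tool call to move; the robot and the scene stay as the last step left them, time stands still between calls to the robot, and variables do not carry over. Pictures are saved under pics/ and viewed, about 8 in all and at most 12, crops included, and the job is handed in when it is done.

Besides the shell and the picture viewer there is one more tool, called after "Request:" as a command line: name --argument value ..., lists and objects as JSON in quotes. send_rows: Moves the arm, as the interface text tells. Its arguments: {"type":"object","properties":{"plan":{"type":"array","items":{"type":"object","properties":{"linear":{"type":"array","items":{"type":"number"}},"delta_rot":{"type":"array","items":{"type":"number"}},"fingers":{"type":"number"}}}},"force":{"type":"number"}},"required":["plan"]}

```bash
mkdir -p pics && cat > h.py <<'E'
import numpy as np, cv2
from rig import manip
def cam(n):
    c=manip.camera_info(n); return np.array(c["K"],float),np.array(c["rvec"],float),np.array(c["tvec"],float)
def proj(n,P):
    K,r,t=cam(n); return cv2.projectPoints(np.array(P,float).reshape(-1,1,3),r,t,K,None)[0][:,0]
def back(n,uv,z):
    K,r,t=cam(n); R=cv2.Rodrigues(r)[0]; o=-R.T@t.ravel()
    d=(R.T@np.linalg.inv(K)@np.c_[np.array(uv,float).reshape(-1,2),np.ones(np.size(uv)//2)].T).T
    return o+d*((z-o[2])/d[:,2])[:,None]
E
python3 - <<'E'
from h import *
print(manip.get_state(), manip.tips_ahead)
for n in ("top","scene"):
    im=manip.get_image(n); cv2.imwrite(f"pics/{n}0.png",cv2.cvtColor(cv2.resize(im,(800,600),interpolation=cv2.INTER_CUBIC),cv2.COLOR_RGB2BGR))
    K,r,t=cam(n); print(n,K.round(0).tolist(),(-cv2.Rodrigues(r)[0].T@t.ravel()).round(3))
    for th in ("dock","belay_plate","clip","cam_unit","mallet_head","carabiner"):
        for d in manip.find_in(th,n)[:2]:
            e=d["extent"]; print(th,round(d["p"],2),np.round(e), back(n,[(e[0]+e[2])/2,(e[1]+e[3])/2],0.02).round(3))
E
```

```text
{'clock': 0.0, 'qpos': array([-1.31298032e+00,  2.76573139e-01,  1.50611044e+00,  3.63926098e-05,
        1.36068624e+00, -1.20983367e-01]), 'qd': array([-0.00059031, -0.00051434, -0.00099878, -0.00082006, -0.0002223 ,
       -0.00205837]), 'effort': array([-2.04256437e-03, -4.16773081e+01, -2.45802695e+01, -8.90714127e-04,
        1.09642619e-02, -6.12952931e-06]), 'position': array([ 0.21253282, -0.53377529,  0.25546117]), 'ee_rot': array([-5.97307819e-04,  8.27585966e-01, -5.61338293e-01, -6.58111498e-04]), 'contact_force': array([ 0.13642313,  0.31278332, -1.00759797]), 'moment': array([ 0.01117279, -0.02264331, -0.00030105]), 'width': 0.0849399878398237} 0.025
top [[398.0, 0.0, 279.0], [0.0, 398.0, 215.0], [0.0, 0.0, 1.0]] [0.545 0.063 0.914]
dock 0.68 [300. 228. 377. 332.] [[ 0.489 -0.101  0.02 ]]
dock 0.29 [308. 247. 352. 309.] [[ 0.492 -0.082  0.02 ]]
belay_plate 0.66 [335. 273. 366. 300.] [[ 0.474 -0.128  0.02 ]]
clip 0.94 [304. 244. 356. 313.] [[ 0.491 -0.082  0.02 ]]
clip 0.63 [297. 227. 377. 332.] [[ 0.489 -0.097  0.02 ]]
cam_unit 0.58 [410. 235. 440. 302.] [[ 0.518 -0.297  0.02 ]]
mallet_head 0.65 [319. 184. 359. 208.] [[ 0.677 -0.1    0.02 ]]
carabiner 0.96 [246. 219. 294. 252.] [[0.583 0.054 0.02 ]]
scene [[457.0, 0.0, 284.0], [0.0, 457.0, 207.0], [0.0, 0.0, 1.0]] [0.972 0.571 0.693]
dock 0.82 [250. 130. 360. 194.] [[ 0.494 -0.087  0.02 ]]
dock 0.38 [270. 143. 348. 174.] [[ 0.477 -0.092  0.02 ]]
belay_plate 0.89 [289. 138. 318. 162.] [[ 0.472 -0.124  0.02 ]]
clip 0.88 [270. 145. 344. 172.] [[ 0.481 -0.095  0.02 ]]
cam_unit 0.86 [225. 109. 269. 138.] [[ 0.531 -0.29   0.02 ]]
mallet_head 0.7 [246. 128. 360. 195.] [[ 0.497 -0.09   0.02 ]]
mallet_head 0.64 [212. 177. 252. 200.] [[ 0.677 -0.096  0.02 ]]
carabiner 0.81 [294. 201. 326. 239.] [[0.588 0.07  0.02 ]]
```

```bash
python3 - <<'E'
import cv2
from h import *
im=cv2.cvtColor(manip.get_image("top"),cv2.COLOR_RGB2BGR)
cv2.imwrite("pics/topc.png",cv2.resize(im[215:345,280:390],None,fx=6,fy=6,interpolation=cv2.INTER_CUBIC)[:600*2:1][:780])
c=cv2.resize(im[220:340,285:385],None,fx=5,fy=5,interpolation=cv2.INTER_CUBIC)
cv2.imwrite("pics/topc.png",c)
E
```

```text
(no output)
```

View pics/topc.png

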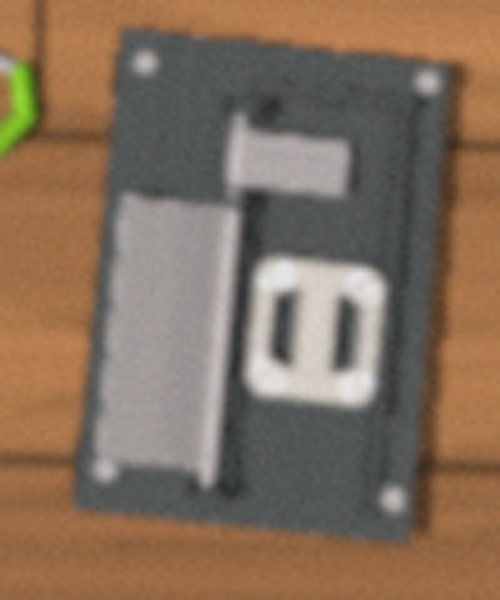

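View pics/scene0.png

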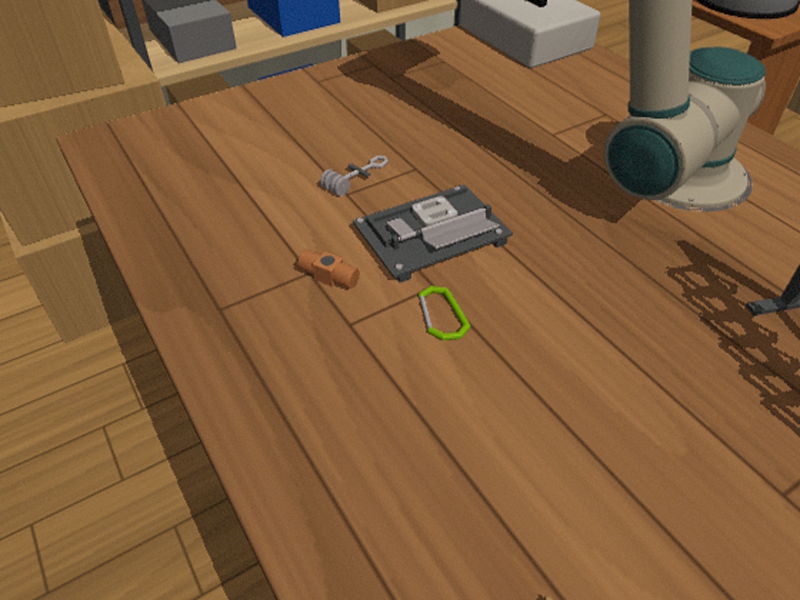

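The top crop shows the dock deck corners at crop (122,30), (457,63), (410,540) and (75,510). The plate is at about (315,333), short of the jaw at (295,165), and the tab is on the left. The scene view agrees, with the bystanders clear of the dock. Next I fit the dock pose from both masks and check it against the plate.

```bash
cat >> h.py <<'E'
def d2w(p,P):
    P=np.atleast_2d(np.array(P,float)); c,s=np.cos(p[2]),np.sin(p[2])
    return np.c_[p[0]+c*P[:,0]-s*P[:,1],p[1]+s*P[:,0]+c*P[:,1],P[:,2]]
def w2d(p,P):
    P=np.atleast_2d(P); c,s=np.cos(p[2]),np.sin(p[2]); d=P-[p[0],p[1],0]
    return np.c_[c*d[:,0]+s*d[:,1],-s*d[:,0]+c*d[:,1],d[:,2]]
E
python3 - <<'E'
from h import *
from scipy.optimize import least_squares, minimize
ex=lambda a:(np.array(a,float)+.5)/5-.5+[285,220]
dc=np.array([[.055,.097,.02],[.055,-.053,.02],[-.16,-.053,.02],[-.16,.097,.02]])
uv=ex([[122,30],[457,63],[410,540],[75,510]])
f=lambda p:(proj("top",d2w(p,dc))-uv).ravel()
r=least_squares(f,[.5,-.1,-.1]); p=r.x; print("corner fit",p.round(4),r.fun.round(2))
box=np.vstack([dc,dc*[1,1,0]])
def ren(q,n):
    m=np.zeros((420*4,560*4),np.uint8); h=cv2.convexHull(((proj(n,d2w(q,box))+.5)*4-.5).round().astype(np.int32)); cv2.fillConvexPoly(m,h,1); return cv2.resize(m.astype(np.float32),(560,420),interpolation=cv2.INTER_AREA)
for n in("top","scene"):
    manip.get_image(n); M=manip.masks_of("dock",n)[0]["pixels"].astype(np.float32)
    M=cv2.morphologyEx(M,cv2.MORPH_CLOSE,np.ones((9,9)))
    c=lambda q:np.abs(ren(q,n)-M).sum()
    s=minimize(c,p,method="Nelder-Mead",options=dict(initial_simplex=[p,p+[.005,0,0],p+[0,.005,0],p+[0,0,.05]])); print(n,"mask fit",s.x.round(4),s.fun,c(p),M.sum())
pc=back("top",ex([[250,258],[387,262],[380,408],[245,400]]),.032)
q=w2d(p,pc); print((q*1000).round(1),"plate centre",(q.mean(0)*1000).round(1))
for n in("top","scene"):
    for d in manip.masks_of("belay_plate",n)[:1]:
        v,u=np.nonzero(d["pixels"]); print(n,"plate mask",(w2d(p,back(n,[u.mean(),v.mean()],.032))*1000).round(1))
print("tab px crop",(((proj("top",d2w(p,[[-.135,.09,.04],[-.02,.09,.04],[-.145,.042,.042],[.031,-.03,.032],[-.01,-.004,.035],[.014,-.004,.035]])))-[285,220])*5).round())
E
```

```text
corner fit [ 0.5465 -0.1257 -0.0826] [ 0.43 -0.75 -0.95 -0.14  0.37  0.93  0.14 -0.07]
top mask fit [ 0.5468 -0.1256 -0.0784] 371.25 386.3125 6262.0
scene mask fit [ 0.5362 -0.1304 -0.0665] 866.4375 1213.4375 3674.0
[[ -42.    32.6   32. ]
 [ -37.3  -28.2   32. ]
 [-101.   -30.7   32. ]
 [-103.7   29.    32. ]] plate centre [-71.    0.7  32. ]
top plate mask [[-70.4   1.   32. ]]
scene plate mask [[-70.9  -1.3  32. ]]
tab px crop [[100. 459.]
 [126. 193.]
 [208. 494.]
 [402. 107.]
 [338. 193.]
 [343. 138.]]
```

```bash
cat > g.py <<'E'
import sys
from h import *
from scipy.spatial.transform import Rotation as Ro
D=[.5466,-.1257,-.081]
def delta(x,y,z):
    s=manip.get_state(); w,a,b,c=s["ee_rot"]; R=Ro.from_quat([a,b,c,w]); t=d2w(D,[[x,y,z]])[0]
    yx=np.array([np.sin(D[2]),-np.cos(D[2]),0]); Rt=Ro.from_matrix(np.c_[yx,np.cross([0,0,-1],yx),[0,0,-1]])
    print("now dock mm",(w2d(D,s["position"])*1000).round(1),"tool delta mm",(R.inv().apply(t-s["position"])*1000).round(1),"final axes mm",(Rt.inv().apply(t-s["position"])*1000).round(1),"rot deg",np.degrees((R.inv()*Rt).as_rotvec()).round(2),"F dock",w2d([0,0,D[2]],s["contact_force"]).round(1),"w",s["width"],"t",s["clock"])
if __name__=="__main__": delta(*map(float,sys.argv[1:4]))
E
python3 g.py -.118 .035 .12
```

```text
now dock mm [[-299.8 -434.3  256.3]] tool delta mm [-339.8 -371.2  136.3] final axes mm [-469.3 -181.8  136.3] rot deg [ 0.   -0.   26.34] F dock [[-0.4 -0.1 -0.9]] w 0.08551563818854749 t 1.05
```

Request:
send_rows --plan '[{"delta_rot": [0, 0, 6.6], "linear": [0, 0, 0], "fingers": 0.058}, {"delta_rot": [0, 0, 6.6], "linear": [0, 0, 0], "fingers": 0.058}, {"delta_rot": [0, 0, 6.6], "linear": [0, 0, 0], "fingers": 0.058}, {"delta_rot": [0, 0, 6.6], "linear": [0, 0, 0], "fingers": 0.058}, {"delta_rot": [0, 0, 0], "linear": [-0.035, -0.014, 0], "fingers": 0.058}, {"delta_rot": [0, 0, 0], "linear": [-0.035, -0.014, 0], "fingers": 0.058}, {"delta_rot": [0, 0, 0], "linear": [-0.035, -0.014, 0], "fingers": 0.058}, {"delta_rot": [0, 0, 0], "linear": [-0.035, -0.014, 0], "fingers": 0.058}, {"delta_rot": [0, 0, 0], "linear": [-0.035, -0.014, 0], "fingers": 0.058}, {"delta_rot": [0, 0, 0], "linear": [-0.035, -0.014, 0], "fingers": 0.058}, {"delta_rot": [0, 0, 0], "linear": [-0.035, -0.014, 0], "fingers": 0.058}, {"delta_rot": [0, 0, 0], "linear": [-0.035, -0.014, 0], "fingers": 0.058}]'

```text
clock: 2.05
position: [0.356, -0.2666, 0.254]
ee_rot: [-0.002, -0.663, 0.748, -0.003]
contact_force: [0.5, -0.0, 0.4]
width: 0.058
```

```bash
python3 g.py -.118 .035 .12
```

```text
now dock mm [[-178.6 -155.9  254. ]] tool delta mm [-194.   -52.8  132.8] final axes mm [-190.9  -60.6  134. ] rot deg [-0.08 -0.38 -2.25] F dock [[ 0.5 -0.   0.4]] w 0.05799526078712279 t 2.05
```

Request:
send_rows --plan '[{"delta_rot": [0, -0.4, -2.2], "linear": [-0.03, -0.009, 0.02], "fingers": 0.058}, {"delta_rot": [0, 0, 0], "linear": [-0.034, -0.01, 0.023], "fingers": 0.058}, {"delta_rot": [0, 0, 0], "linear": [-0.034, -0.01, 0.023], "fingers": 0.058}, {"delta_rot": [0, 0, 0], "linear": [-0.034, -0.01, 0.023], "fingers": 0.058}, {"delta_rot": [0, 0, 0], "linear": [-0.034, -0.01, 0.023], "fingers": 0.058}, {"delta_rot": [0, 0, 0], "linear": [-0.022, -0.01, 0.022], "fingers": 0.058}, {"delta_rot": [0, 0, 0], "linear": [0, 0, 0], "fingers": 0.058}]'

```text
clock: 2.63
position: [0.4368, -0.0774, 0.1221]
ee_rot: [0.003, -0.68, 0.733, -0.008]
contact_force: [-1.0, -0.1, -0.7]
width: 0.058
```

```bash
python3 g.py -.118 .035 .07
```

```text
now dock mm [[-113.3   39.2  122.1]] tool delta mm [ 3.9  5.5 52.1] final axes mm [ 4.2  4.7 52.1] rot deg [-0.9  -0.34  0.33] F dock [[-1.  -0.2 -0.7]] w 0.058045991121529514 t 2.6333
```

Request:
send_rows --plan '[{"delta_rot": [-0.9, -0.3, 0.3], "linear": [0.002, 0.002, 0.01], "fingers": 0.058}, {"delta_rot": [0, 0, 0], "linear": [0.002, 0.003, 0.015], "fingers": 0.058}, {"delta_rot": [0, 0, 0], "linear": [0, 0, 0.015], "fingers": 0.058}, {"delta_rot": [0, 0, 0], "linear": [0, 0, 0.005], "fingers": 0.058}, {"delta_rot": [0, 0, 0], "linear": [0, 0, 0], "fingers": 0.058}, {"delta_rot": [0, 0, 0], "linear": [0, 0, 0], "fingers": 0.058}]'

```text
clock: 3.13
position: [0.4327, -0.0841, 0.0758]
ee_rot: [-0.001, -0.679, 0.735, -0.001]
contact_force: [-0.5, -0.3, 0.7]
width: 0.0584
```

```bash
python3 g.py -.118 .035 .06
python3 - <<'E'
from h import *
a=cv2.resize(manip.get_image("top")[205:345,265:405],(560,560),interpolation=cv2.INTER_CUBIC)
cv2.imwrite("pics/a1.png",cv2.cvtColor(a,cv2.COLOR_RGB2BGR))
b=cv2.resize(manip.get_image("scene")[100:205,235:375],(800,600),interpolation=cv2.INTER_CUBIC)
cv2.imwrite("pics/b1.png",cv2.cvtColor(b,cv2.COLOR_RGB2BGR))
E
```

```text
now dock mm [[-116.9   32.3   75.8]] tool delta mm [-2.8  1.1 15.8] final axes mm [-2.7  1.1 15.8] rot deg [ 0.03 -0.13  0.1 ] F dock [[-0.5 -0.3  0.7]] w 0.05835566552450543 t 3.1333
```

View pics/b1.png

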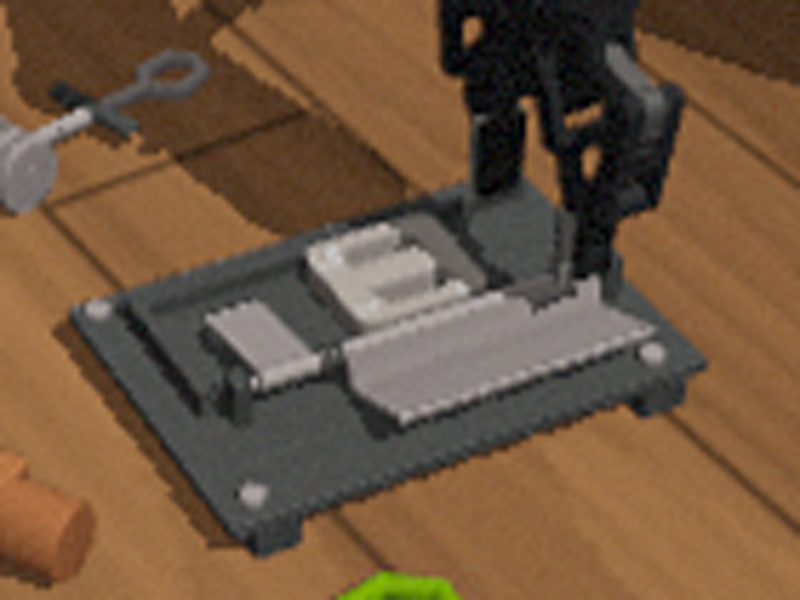

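View pics/a1.png

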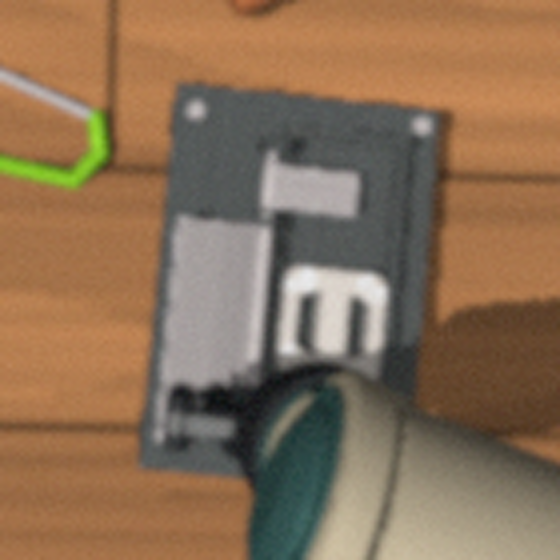

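Scene crop: the tab finger is over the tab's near end at (595,265), and the other finger is behind the plate at (495,185), still above the deck. Top crop: the bystanders are clear. I go down onto the tab, watching the force.

Request:
send_rows --plan '[{"delta_rot": [0, 0, 0], "linear": [-0.0027, 0.001, 0.004], "fingers": 0.058}, {"delta_rot": [0, 0, 0], "linear": [0, 0, 0.005], "fingers": 0.058}, {"delta_rot": [0, 0, 0], "linear": [0, 0, 0.005], "fingers": 0.058}, {"delta_rot": [0, 0, 0], "linear": [0, 0, 0.003], "fingers": 0.058}, {"delta_rot": [0, 0, 0], "linear": [0, 0, 0], "fingers": 0.058}, {"delta_rot": [0, 0, 0], "linear": [0, 0, 0], "fingers": 0.058}, {"delta_rot": [0, 0, 0], "linear": [0, 0, 0], "fingers": 0.058}]'

```text
clock: 3.82
position: [0.4337, -0.082, 0.0597]
ee_rot: [0.0, -0.678, 0.735, -0.003]
contact_force: [-0.2, -0.2, -0.4]
width: 0.0582
```

```bash
python3 g.py -.118 .035 .052
```

```text
now dock mm [[-116.    34.4   59.7]] tool delta mm [-0.6  2.   7.7] final axes mm [-0.6  2.   7.7] rot deg [-0.32 -0.22  0.07] F dock [[-0.1 -0.3 -0.4]] w 0.05820050070359965 t 3.8167
```

Request:
send_rows --plan '[{"delta_rot": [-0.3, -0.2, 0], "linear": [0, 0.001, 0.003], "fingers": 0.058}, {"delta_rot": [0, 0, 0], "linear": [0, 0, 0.003], "fingers": 0.058}, {"delta_rot": [0, 0, 0], "linear": [0, 0, 0.002], "fingers": 0.058}, {"delta_rot": [0, 0, 0], "linear": [0, 0, 0], "fingers": 0.058}, {"delta_rot": [0, 0, 0], "linear": [0, 0, 0], "fingers": 0.058}, {"delta_rot": [0, 0, 0], "linear": [0, 0, 0], "fingers": 0.058}]'

```text
clock: 4.32
position: [0.4332, -0.0822, 0.0516]
ee_rot: [0.0, -0.679, 0.735, -0.001]
contact_force: [-0.7, -0.9, 2.7]
width: 0.0578
```

```bash
python3 g.py -.118 .035 .05
```

```text
now dock mm [[-116.5   34.1   51.6]] tool delta mm [-0.9  1.5  1.6] final axes mm [-0.9  1.5  1.6] rot deg [-0.05 -0.03  0.1 ] F dock [[-0.7 -0.9  2.7]] w 0.05779059836793114 t 4.3167
```

Request:
send_rows --plan '[{"delta_rot": [0, 0, 0], "linear": [-0.001, 0.001, 0.002], "fingers": 0.058}, {"delta_rot": [0, 0, 0], "linear": [0, 0, 0.002], "fingers": 0.058}, {"delta_rot": [0, 0, 0], "linear": [0, 0, 0], "fingers": 0.058}, {"delta_rot": [0, 0, 0], "linear": [0, 0, 0], "fingers": 0.058}, {"delta_rot": [0, 0, 0], "linear": [0, 0, 0], "fingers": 0.058}]'

```text
clock: 4.73
position: [0.4332, -0.0824, 0.0486]
ee_rot: [0.0, -0.679, 0.734, -0.002]
contact_force: [-0.5, -0.9, 4.1]
width: 0.058
```

```bash
python3 g.py -.118 .035 .05
```

```text
now dock mm [[-116.6   34.    48.6]] tool delta mm [-1.   1.4 -1.4] final axes mm [-1.   1.4 -1.4] rot deg [-0.21 -0.19  0.18] F dock [[-0.4 -0.9  4.1]] w 0.05801930906630128 t 4.7333
```

Request:
send_rows --plan '[{"delta_rot": [-0.2, -0.2, 0.2], "linear": [-0.001, 0.0005, 0.0025], "fingers": 0.058}, {"delta_rot": [0, 0, 0], "linear": [0, 0, 0.002], "fingers": 0.058}, {"delta_rot": [0, 0, 0], "linear": [0, 0, 0.0005], "fingers": 0.058}, {"delta_rot": [0, 0, 0], "linear": [0, 0, 0], "fingers": 0.058}, {"delta_rot": [0, 0, 0], "linear": [0, 0, 0], "fingers": 0.058}, {"delta_rot": [0, 0, 0], "linear": [0, 0, 0], "fingers": 0.058}]'

```text
clock: 5.23
position: [0.4334, -0.0826, 0.0458]
ee_rot: [0.0, -0.678, 0.735, -0.002]
contact_force: [-0.9, -0.7, 7.4]
width: 0.0582
```

```bash
python3 g.py -.118 .035 .044
python3 - <<'E'
from h import *
b=cv2.resize(manip.get_image("scene")[100:205,235:375],(800,600),interpolation=cv2.INTER_CUBIC)
cv2.imwrite("pics/b2.png",cv2.cvtColor(b,cv2.COLOR_RGB2BGR))
E
```

```text
now dock mm [[-116.4   33.8   45.8]] tool delta mm [-1.2  1.7  1.8] final axes mm [-1.2  1.6  1.8] rot deg [-0.15 -0.13  0.06] F dock [[-0.8 -0.7  7.4]] w 0.05816288928241407 t 5.2333
```

View pics/b2.png

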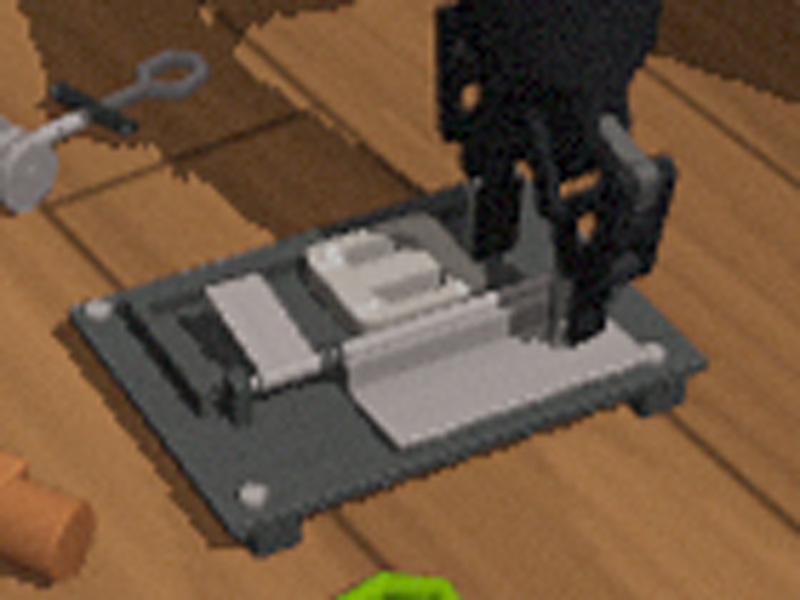

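The scene shows the tab nearly level under the finger tip at (585,335), the jaw raised at (265,320), and the other finger in the channel behind the plate. The force is 7.4 N. I push in short steps and hold the height.

Request:
send_rows --plan '[{"delta_rot": [0, 0, 0], "linear": [-0.001, -0.004, 0], "fingers": 0.058}, {"delta_rot": [0, 0, 0], "linear": [0, -0.004, 0], "fingers": 0.058}, {"delta_rot": [0, 0, 0], "linear": [0, -0.004, 0], "fingers": 0.058}, {"delta_rot": [0, 0, 0], "linear": [0, -0.004, 0], "fingers": 0.058}, {"delta_rot": [0, 0, 0], "linear": [0, -0.004, 0], "fingers": 0.058}, {"delta_rot": [0, 0, 0], "linear": [0, -0.004, 0], "fingers": 0.058}]'

```text
clock: 5.78
position: [0.4483, -0.081, 0.0458]
ee_rot: [-0.006, -0.679, 0.734, 0.006]
contact_force: [-3.1, -0.3, 6.6]
width: 0.0577
```

```bash
python3 g.py -.041 .035 .0455
```

```text
now dock mm [[-101.6   36.6   45.8]] tool delta mm [  1.8 -60.6  -0.7] final axes mm [  1.6 -60.6   0.3] rot deg [0.94 0.01 0.24] F dock [[-3.  -0.6  6.6]] w 0.05772459765100924 t 5.7833
```

Request:
send_rows --plan '[{"delta_rot": [0.9, 0, 0.2], "linear": [0.001, -0.004, 0], "fingers": 0.058}, {"delta_rot": [0.2, 0, 0], "linear": [0, -0.004, 0], "fingers": 0.058}, {"delta_rot": [0.2, 0, 0], "linear": [0, -0.004, 0], "fingers": 0.058}, {"delta_rot": [0.2, 0, 0], "linear": [0, -0.004, 0], "fingers": 0.058}, {"delta_rot": [0.2, 0, 0], "linear": [0, -0.004, 0], "fingers": 0.058}, {"delta_rot": [0.2, 0, 0], "linear": [0, -0.004, 0], "fingers": 0.058}, {"delta_rot": [0.2, 0, 0], "linear": [0, -0.004, 0], "fingers": 0.058}, {"delta_rot": [0.2, 0, 0], "linear": [0, -0.004, 0], "fingers": 0.058}]'

```text
clock: 6.45
position: [0.4672, -0.0806, 0.045]
ee_rot: [0.0, -0.68, 0.734, 0.003]
contact_force: [-4.3, -0.4, 6.9]
width: 0.058
```

```bash
python3 g.py -.041 .035 .0455
```

```text
now dock mm [[-82.8  38.5  45. ]] tool delta mm [  3.7 -41.7  -0.7] final axes mm [  3.5 -41.8  -0.5] rot deg [0.24 0.29 0.25] F dock [[-4.3 -0.7  6.9]] w 0.05803759712671899 t 6.45
```

Request:
send_rows --plan '[{"delta_rot": [0.2, 0.3, 0.2], "linear": [0.001, -0.004, -0.0003], "fingers": 0.058}, {"delta_rot": [0.2, 0, 0], "linear": [0.001, -0.004, 0], "fingers": 0.058}, {"delta_rot": [0.2, 0, 0], "linear": [0.001, -0.004, 0], "fingers": 0.058}, {"delta_rot": [0.2, 0, 0], "linear": [0.001, -0.004, 0], "fingers": 0.058}, {"delta_rot": [0.2, 0, 0], "linear": [0.001, -0.004, 0], "fingers": 0.058}, {"delta_rot": [0.2, 0, 0], "linear": [0.0005, -0.004, 0], "fingers": 0.058}, {"delta_rot": [0.2, 0, 0], "linear": [0.0005, -0.004, 0], "fingers": 0.058}, {"delta_rot": [0.2, 0, 0], "linear": [0, -0.004, 0], "fingers": 0.058}]'

```text
clock: 7.12
position: [0.4842, -0.0832, 0.0443]
ee_rot: [0.001, -0.679, 0.734, 0.006]
contact_force: [-4.5, -0.2, 8.3]
width: 0.0584
```

```bash
python3 g.py -.041 .035 .0455
python3 - <<'E'
from h import *
b=cv2.resize(manip.get_image("scene")[100:205,235:375],(800,600),interpolation=cv2.INTER_CUBIC)
cv2.imwrite("pics/b3.png",cv2.cvtColor(b,cv2.COLOR_RGB2BGR))
E
```

```text
now dock mm [[-65.6  37.3  44.3]] tool delta mm [  2.4 -24.6  -1.4] final axes mm [  2.3 -24.6  -1.2] rot deg [0.44 0.48 0.14] F dock [[-4.4 -0.6  8.3]] w 0.05836581215735518 t 7.1167
```

View pics/b3.png

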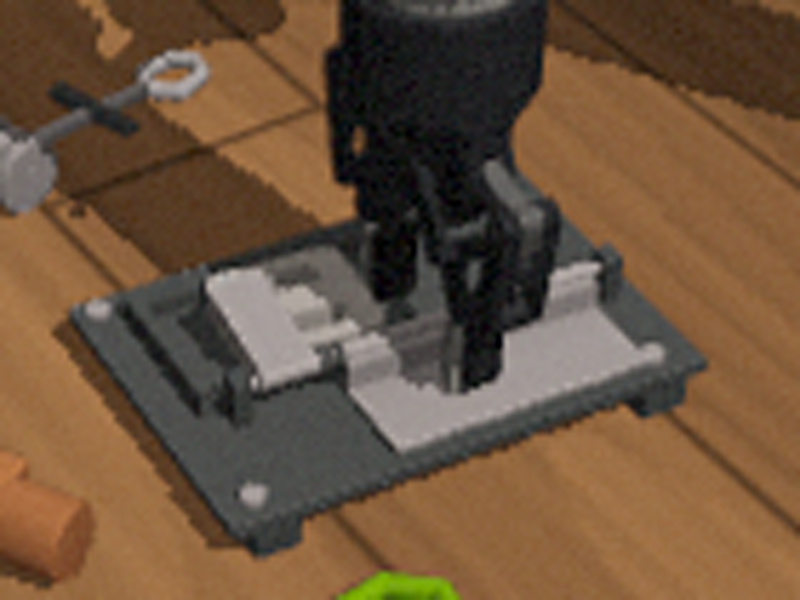

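The plate is now passing under the raised jaw at (290,310), with the tab still held level. I continue pushing.

Request:
send_rows --plan '[{"delta_rot": [0.4, 0.4, 0.1], "linear": [0.001, -0.004, -0.0008], "fingers": 0.058}, {"delta_rot": [0.2, 0.1, 0], "linear": [0.001, -0.004, 0], "fingers": 0.058}, {"delta_rot": [0.2, 0, 0], "linear": [0.001, -0.004, 0], "fingers": 0.058}, {"delta_rot": [0.2, 0, 0], "linear": [0.001, -0.004, 0], "fingers": 0.058}, {"delta_rot": [0.2, 0, 0], "linear": [0.0005, -0.004, 0], "fingers": 0.058}, {"delta_rot": [0.2, 0, 0], "linear": [0.0005, -0.004, 0], "fingers": 0.058}, {"delta_rot": [0.2, 0, 0], "linear": [0.0005, -0.004, 0], "fingers": 0.058}]'

```text
clock: 7.75
position: [0.4995, -0.0855, 0.0447]
ee_rot: [0.001, -0.679, 0.735, 0.005]
contact_force: [-3.2, 0.4, 8.1]
width: 0.0578
```

```bash
python3 g.py -.041 .035 .0455
```

```text
now dock mm [[-50.2  36.2  44.7]] tool delta mm [ 1.2 -9.1 -0.9] final axes mm [ 1.2 -9.2 -0.8] rot deg [0.33 0.42 0.1 ] F dock [[-3.2  0.2  8.1]] w 0.05777440262930341 t 7.75
```

Request:
send_rows --plan '[{"delta_rot": [0.3, 0.3, 0.1], "linear": [0.0005, -0.003, -0.0003], "fingers": 0.058}, {"delta_rot": [0.2, 0, 0], "linear": [0.0005, -0.003, 0], "fingers": 0.058}, {"delta_rot": [0.2, 0, 0], "linear": [0.0005, -0.003, 0], "fingers": 0.058}, {"delta_rot": [0.2, 0, 0], "linear": [0, -0.003, 0], "fingers": 0.058}]'

```text
clock: 8.08
position: [0.5049, -0.0857, 0.0449]
ee_rot: [0.001, -0.678, 0.735, 0.003]
contact_force: [-4.3, -0.4, 8.3]
width: 0.0581
```

```bash
python3 g.py -.041 .035 .0455
```

```text
now dock mm [[-44.8  36.5  44.9]] tool delta mm [ 1.5 -3.8 -0.6] final axes mm [ 1.5 -3.8 -0.6] rot deg [0.23 0.3  0.06] F dock [[-4.3 -0.8  8.3]] w 0.05812207097349958 t 8.0833
```

Request:
send_rows --plan '[{"delta_rot": [0.3, 0.2, 0], "linear": [0.0005, -0.003, -0.0002], "fingers": 0.058}, {"delta_rot": [0.2, 0, 0], "linear": [0.0005, -0.003, 0], "fingers": 0.058}, {"delta_rot": [0.2, 0, 0], "linear": [0.0005, -0.003, 0], "fingers": 0.058}]'

```text
clock: 8.33
position: [0.5072, -0.086, 0.0449]
ee_rot: [-0.0, -0.679, 0.735, 0.004]
contact_force: [-7.2, -1.1, 10.9]
width: 0.0581
```

```bash
python3 g.py -.041 .035 .0455
```

```text
now dock mm [[-42.5  36.4  44.9]] tool delta mm [ 1.4 -1.5 -0.6] final axes mm [ 1.4 -1.5 -0.6] rot deg [0.33 0.24 0.11] F dock [[-7.1 -1.7 10.9]] w 0.05811988734229408 t 8.3333
```

Request:
send_rows --plan '[{"delta_rot": [0.3, 0.2, 0], "linear": [0.0003, -0.004, -0.0005], "fingers": 0.058}, {"delta_rot": [0.1, 0, 0], "linear": [0, -0.004, 0], "fingers": 0.058}, {"delta_rot": [0.1, 0, 0], "linear": [0, -0.004, 0], "fingers": 0.058}]'

```text
clock: 8.58
position: [0.5075, -0.0859, 0.0448]
ee_rot: [-0.007, -0.679, 0.734, 0.008]
contact_force: [-8.6, -2.7, 14.5]
width: 0.0582
```

```bash
python3 g.py -.041 .035 .0455
python3 - <<'E'
from h import *
b=cv2.resize(manip.get_image("scene")[100:205,235:375],(800,600),interpolation=cv2.INTER_CUBIC)
cv2.imwrite("pics/b4.png",cv2.cvtColor(b,cv2.COLOR_RGB2BGR))
E
```

```text
now dock mm [[-42.1  36.5  44.8]] tool delta mm [ 1.5 -1.1 -0.7] final axes mm [ 1.5 -1.1 -0.7] rot deg [1.23 0.07 0.2 ] F dock [[-8.3 -3.4 14.5]] w 0.05824120651526608 t 8.5833
```

View pics/b4.png

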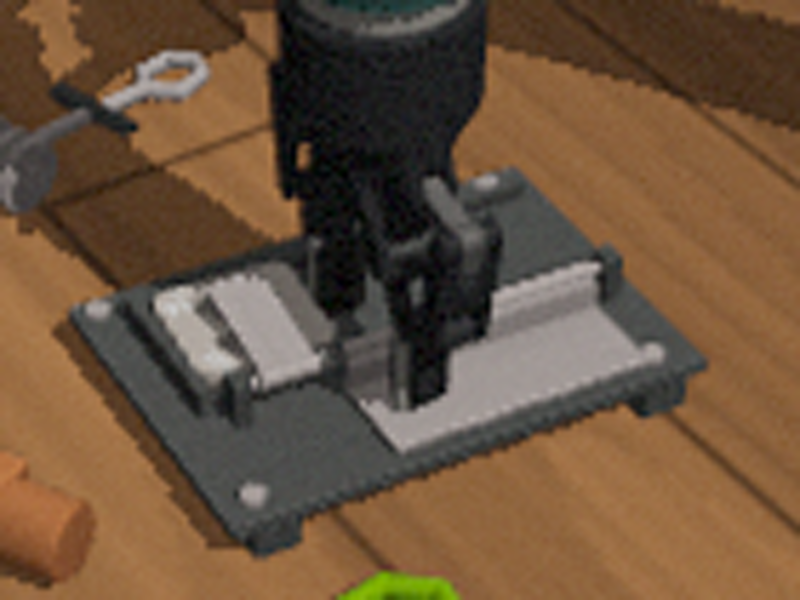

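The plate's front edge, (165,300) to (215,400), lies against the end stop. The TCP has stalled at -42 mm with about 8 N of push, and the tab is held. I ease the push off with the tab still down, then rise.

Request:
send_rows --plan '[{"delta_rot": [0.5, 0, 0], "linear": [0, 0.002, 0], "fingers": 0.058}, {"delta_rot": [0, 0, 0], "linear": [0, 0.002, 0], "fingers": 0.058}, {"delta_rot": [0, 0, 0], "linear": [0, 0.002, 0], "fingers": 0.058}, {"delta_rot": [0, 0, 0], "linear": [0, 0, 0], "fingers": 0.058}]'

```text
clock: 8.97
position: [0.5054, -0.0853, 0.0474]
ee_rot: [0.0, -0.678, 0.735, 0.002]
contact_force: [-2.6, 0.2, 5.9]
width: 0.0583
```

```bash
python3 g.py -.05 .035 .1
python3 - <<'E'
from h import *
D=[.5466,-.1257,-.081]
manip.get_image("scene")
for d in manip.masks_of("belay_plate","scene")[:1]:
    print(d["p"],np.round(d["extent"]))
for x in (-.008,0):
    c=[[x+a,b,.032] for a in(.03,-.03) for b in(.028,-.028)]; print(x,proj("scene",d2w(D,c)).round(1).tolist())
E
```

```text
now dock mm [[-44.3  36.9  47.4]] tool delta mm [  1.8   5.8 -52.6] final axes mm [  1.9   5.7 -52.6] rot deg [ 0.15  0.15 -0.02] F dock [[-2.6  0.   5.9]] w 0.05826299724275109 t 8.9667
0.72 [263. 146. 289. 168.]
-0.008 [[273.1, 166.5], [262.1, 152.6], [296.7, 158.5], [285.1, 145.1]]
0 [[269.9, 167.6], [259.0, 153.6], [293.6, 159.6], [282.1, 146.1]]
```

Request:
send_rows --plan '[{"delta_rot": [0, 0, 0], "linear": [0, 0.003, 0], "fingers": 0.058}, {"delta_rot": [0, 0, 0], "linear": [0, 0.002, -0.002], "fingers": 0.058}, {"delta_rot": [0, 0, 0], "linear": [0, 0, -0.004], "fingers": 0.058}, {"delta_rot": [0, 0, 0], "linear": [0, 0, -0.006], "fingers": 0.058}, {"delta_rot": [0, 0, 0], "linear": [0, 0, -0.01], "fingers": 0.058}, {"delta_rot": [0, 0, 0], "linear": [0, 0, -0.02], "fingers": 0.058}, {"delta_rot": [0, 0, 0], "linear": [0, 0, -0.03], "fingers": 0.058}, {"delta_rot": [0, 0, 0], "linear": [0, 0, -0.04], "fingers": 0.058}, {"delta_rot": [0, 0, 0], "linear": [0, 0.03, -0.03], "fingers": 0.058}, {"delta_rot": [0, 0, 0], "linear": [0, 0.04, 0], "fingers": 0.058}, {"delta_rot": [0, 0, 0], "linear": [0, 0.04, 0], "fingers": 0.058}, {"delta_rot": [0, 0, 0], "linear": [0, 0.04, 0], "fingers": 0.058}]'

```text
clock: 10.07
position: [0.3555, -0.0737, 0.1957]
ee_rot: [0.001, -0.679, 0.735, 0.001]
contact_force: [-0.6, -0.5, 0.6]
width: 0.0582
```

```bash
python3 - <<'E'
from h import *
s=manip.get_state(); print(s["position"],s["contact_force"],s["clock"])
D=[.5466,-.1257,-.081]
t=manip.get_image("top"); s=manip.get_image("scene")
A=cv2.resize(t[215:315,285:385],(400,400),interpolation=cv2.INTER_CUBIC)
B=cv2.resize(s[125:200,245:345],(400,300),interpolation=cv2.INTER_CUBIC); B=cv2.copyMakeBorder(B,0,100,0,0,cv2.BORDER_CONSTANT)
for im,n,o in((A,"top",[285,215]),(B,"scene",[245,125])):
    q=proj(n,d2w(D,[[.03,.028,.032],[.03,-.028,.032],[-.03,-.028,.032],[-.03,.028,.032]])); 
    for u in ((q+.5-o)*4-.5).round().astype(int): cv2.circle(im,tuple(map(int,u)),2,(255,0,0),-1)
cv2.imwrite("pics/c.png",cv2.cvtColor(np.hstack([A,B]),cv2.COLOR_RGB2BGR))
E
```

```text
[ 0.35547715 -0.07372629  0.19568523] [-0.57574358 -0.51223187  0.6175091 ] 10.0667
```

View pics/c.png

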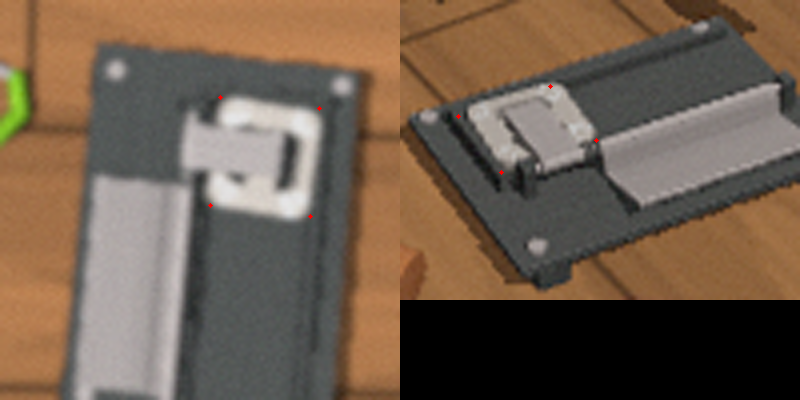

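```bash
python3 - <<'E'
from h import *
D=[.5466,-.1257,-.081]
for n in("top","scene"):
    im=manip.get_image(n)
    g=im.astype(int).min(2)
    # plate only: brighter than jaw; outline of its bright pixels inside home window
    m=manip.masks_of("belay_plate",n)[0]; v,u=np.nonzero(m["pixels"]); P=w2d(D,back(n,np.c_[u,v],.032))*1000
    print(n,round(m["p"],2),"x",np.percentile(P[:,0],[1,99]).round(1),"y",np.percentile(P[:,1],[1,99]).round(1))
im=manip.get_image("top"); 
# brightness profile along dock x at y=+-20 (plate strips clear of the jaw and slots)
for y in(-.023,-.0205):
    xs=np.arange(-.05,.05,.002); q=proj("top",d2w(D,np.c_[xs,xs*0+y,xs*0+.032])).astype(np.float32)
    print(y,dict(zip((xs*1000).round().astype(int).tolist(),cv2.remap(im,q[None,:,0],q[None,:,1],cv2.INTER_LINEAR)[0].min(1).tolist())))
for th in("cam_unit","mallet_head","carabiner"):
    d=manip.find_in(th,"top")[0]; print(th,np.round(d["extent"]))
E
```

```text
top 0.68 x [-30.6  29.8] y [-29.3  29.2]
scene 0.8 x [-34.3  25.1] y [-34.6  21.9]
-0.023 {-50: 82, -48: 81, -46: 79, -44: 78, -42: 77, -40: 79, -38: 80, -36: 78, -34: 89, -32: 118, -30: 150, -28: 174, -26: 192, -24: 206, -22: 215, -20: 213, -18: 209, -16: 199, -14: 193, -12: 191, -10: 191, -8: 191, -6: 190, -4: 190, -2: 193, 0: 189, 2: 189, 4: 192, 6: 191, 8: 188, 10: 189, 12: 198, 14: 211, 16: 219, 18: 215, 20: 210, 22: 204, 24: 200, 26: 183, 28: 149, 30: 109, 32: 85, 34: 78, 36: 76, 38: 75, 40: 81, 42: 83, 44: 83, 46: 83, 48: 83}
-0.0205 {-50: 82, -48: 81, -46: 81, -44: 82, -42: 82, -40: 82, -38: 82, -36: 83, -34: 102, -32: 143, -30: 178, -28: 201, -26: 212, -24: 219, -22: 224, -20: 223, -18: 217, -16: 199, -14: 187, -12: 182, -10: 180, -8: 180, -6: 178, -4: 176, -2: 174, 0: 172, 2: 170, 4: 167, 6: 167, 8: 164, 10: 170, 12: 184, 14: 204, 16: 219, 18: 223, 20: 222, 22: 219, 24: 214, 26: 200, 28: 166, 30: 118, 32: 88, 34: 77, 36: 75, 38: 76, 40: 80, 42: 83, 44: 86, 46: 84, 48: 81}
cam_unit [410. 236. 441. 301.]
mallet_head [320. 182. 360. 208.]
carabiner [248. 220. 295. 251.]
```

```bash
python3 -c "
from rig import manip; print(manip.sign_off())"
```

```text
the job is handed in; nothing more can be done
None
```

I put the plate away and handed the job in at about 10 s on the robot's clock; no verdict was reported. One fingertip held the tab down with 7–8 N while the other pushed the plate under the raised jaw. The arm stalled at the end stop with about 8 N of push. I then eased off the push, let go of the tab and moved clear.

**What the last checks showed**
- **Plate position:** the top camera puts the plate's centre about 1 mm short of home and centred in the channel, with roughly 1–2 mm of uncertainty. The picture shows it lying flat with the jaw down on it.
- **Bystanders:** the cam unit, mallet head and carabiner are within about 2 pixels (roughly 4–5 mm) of where they started, which is about what the detector scatters.
- **Robot clear:** the tool ended about 0.2 m up and well back, with the force reading near zero.

**What disagreed or was not measured**
- **Scene camera:** it reads the plate about 5 mm short in x and 6 mm off in y. Its own fit of the dock was offset the same way, by about 10 mm and 5 mm, so I trusted the top camera.
- **Clip angle:** I never measured it directly. I inferred it from the force and the pictures. The push force rose to 14.5 N vertically at the stop, so the tab was probably at its limit there.

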